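Scoop strayed parts out from under a step shelf

ROBOT

A 6-joint arm with a two-finger parallel gripper is mounted at the origin on a cart in front of the work surface, level with it; the furniture and walls round the work are solid. World frame = base frame: x ahead of the robot, y to its left, z up, the work surface at z = 0. Lengths are in m, angles in degrees, forces in N, time in s.
With the tool pointing down it reaches from about 0.275 to 0.85 m from the base axis. Payload 5.2 kg.
Tool frame: the origin (TCP) lies midway between the tips of the shut fingers; the grasp point (between the pads) lies robot.grip_point_offset behind it (robot.grip_point_offset is the distance from the TCP to the grasp point, in m); z points along the fingers, y is the direction in which the jaws open and shut (so a half turn about z gives the same grasp; the last joint's range is limited). The gripper opens to 85 mm and grips with 20 to 120 N. Pads are 22 mm wide; open, the fingers measure 114 mm over their backs; the gripper's body (76 mm by 85 mm) begins 54 mm behind the grasp point. The pads swing forward as they close: fully open they stand 13 mm farther back than shut.
Start: joints at [64.584, 14.817, 87.949, -0, 77.235, -11.62], TCP at [0.131, 0.534, 0.201] pointing down, gripper open.
Joint ranges: [-179.93, 179.93], [-52.35, 119.4], [10.71, 147.94], [-69.91, 249.91], [12.55, 155.21], [-178.61, 178.61]. Speed limits (degrees/s): [147.25, 147.25, 180, 180, 180, 180].

INTERFACE

Orientations are given as [roll, pitch, yaw] about the fixed x, y, z axes, in that order (R = Rz(yaw) Ry(pitch) Rx(roll)).
In Python, from plant import robot, cams gives the robot as it stands. The module is installed in compiled form; this text tells all that it offers. Calls block until the motion is done:
- robot.reach(position, orientation): joint-space move of the TCP to a pose.
- robot.move_straight(position, rot=None, max_speed=0.15, threshold=None): straight line of the TCP; rot=None keeps the orientation; max_speed is the mean speed in m/s. With threshold (N) it stops when the force on the tool has changed by that much, and returns True; else False.
- robot.set_joints(angles): joint-space move.
- robot.grip(opening): finger opening in m; the grip force is fixed at half the most; returns when the fingers have stopped.
- robot.wait(seconds).
- robot.ik(position, orientation): joint angles nearest the present ones, or None.
- cams.grab_frame(name): name is "side" or "top" or "wrist"; returns the picture (480x640x3 uint8, blue, green, red); there is no depth.
- cams.get_calibration(name): a dict with "fx", "fy", "cx", "cy" (pixels), "T" (4x4, takes a point from camera to world coordinates). Camera axes: x right, y up, looking along -z (the intrinsics and any distortion apply to the point x, -y, -z); pixel columns grow to the right and rows downward; lengths in m; the calibration is good to about 2 mm. A picture is of the moment at which its call begins: read the wrist's pose just before it. get_calibration takes no time and is no camera call; for the wrist camera it gives the pose at the moment of the call.
A pose or a line that the arm cannot do raises robot.Unreachable and nothing moves.
- robot.finish_job(): hands the job in, once; it reports no verdict.
Readings, each from a call of its own:
- robot.current_time(): time.
- robot.current_joint_positions(): joint angles.
- robot.current_qvel(): joint speeds.
- robot.current_tau(): joint torques, N m.
- robot.current_tcp_pos(): TCP position.
- robot.current_ee_rot(): TCP orientation.
- robot.current_contact_force(): force on the tool from outside, world axes, zero at the start.
- robot.current_moment(): the same for the moment, N m.
- robot.current_grip_width(): finger opening in m.
Only numpy, scipy, OpenCV 4.12 (cv2) and the standard library are available. Lean on these libraries where they do the work, as an engineer would, in place of code of your own. Each camera call takes 0.05 s, during which the arm holds its last target.

TASK

A small gear and two nuts have strayed under the low step shelf, out of the hand's reach. Slide the flat parts scoop in under the lip, its thin edge flush on the bench, until it comes up against the back fence, which cannot be seen, so that all three are driven up onto it (feel for the fence, do not ram it), draw it out with them and tip all three into the open sheet-metal tray. Then lay the empty scoop down flat on the bench, clear of the shelf and the tray; leave the piston and the injector where they are.

Things in the scene. Friction and masses are not known exactly. Their poses are not given: they have to be found in the camera images.
- step_shelf: Low grey steel shelf screwed to the bench, open only in front. Origin on the bench, mid-bay; x to the back, y left, z up. Front lip at x = -66 mm, hanging to 42 mm above the bench; cheeks at y = -68 and +68; roof 57, top 62 mm high, 196 wide, feeler gauge and marker on its rear half (to 80). An upright back fence (4 to 38 mm above the bench) is clamped inside anywhere from x = -3 to +46: feel for it.
- scoop_grip (a point): Centre of the wooden grip of the loose parts scoop (0.20 kg): a bar along the scoop's x, 62 mm long, 20 mm wide (y, flat sides), 24 mm high, 58 mm above the scoop's underside, free all round; take it across y. Axes: x from grip to front edge, y left, z up (vertical when it lies on the bench).
- scoop_pan (a point): Middle of the scoop's pan floor, 107 mm ahead of and 55.5 mm below scoop_grip, same axes. Flat pan 118 mm wide, 120 mm long (x -60 to +60), floor 2.5 mm; back wall 20 mm high; side walls 2.5 mm thick, 20 mm high at the back, 9 mm at their square front ends, 4 mm behind the front edge. Bright steel: parts slide on it beyond 20 to 29 degrees of slope.
- scoop_edge (a point): Middle of the scoop's straight front edge, at its underside, 167 mm ahead of and 58 mm below scoop_grip, same axes. The floor thins to nothing over the last 11 mm. Run flush on the bench it pushes parts along; stopped by the fence they climb it (rubbing and climbing take up to 16 N). At last the side walls stop on the fence, the edge 4 mm beneath it: back out 10 mm before raising the edge.
- tray_floor (a point): Middle of the inner floor of the open sheet-metal parts tray (loose, 0.8 kg), 3 mm above its underside. Outside 150 mm along its x by 170 mm along its y, walls 3 mm thick, 36 mm high with a rolled rim to 39 mm; z up.
- gear_center (a point): Centre of the small dark spur gear (48 mm across, 20 mm high over its hub, 0.14 kg) that lies flat on the bench under the shelf; z is its axis.
- nut_a_center (a point): Centre of a steel hex nut (22 mm across corners, 10 mm high, 0.02 kg) that lies flat under the shelf; z is its axis.
- nut_b_center (a point): Centre of a second nut of the same kind, also flat under the shelf.
- gear: The same gear; origin at the middle of its underside.
- nut_a: The first nut; origin at the middle of its underside.
- nut_b: The second nut; origin at the middle of its underside.
- scoop: The same scoop; origin on its underside below scoop_pan, same axes.
- piston: Bystander: grey piston standing on its crown, 66 mm across, 58 mm high; origin at the middle of its underside.
- injector: Bystander: brass-coloured fuel injector lying on the bench, 62 x 123 mm, 23 mm high; origin at the middle of its underside.

How it is judged:
By the outcome, as a careful person would: the job done as asked, in the order asked, and still so for the second after the job is handed in, with the robot touching nothing.
It also fails if it takes over 54 s, if anything falls off the work surface, if the arm or the gripper's body presses on something with over 40 N, if the wrist force passes 120 N, or if a joint passes its speed limit or range.

## Working session

There is one attempt and no reset: what is moved stays moved. The work goes in short steps, each a Python script; the robot and the scene stay as the last script left them, time stands still between calls to the robot, and variables do not carry over. Pictures are saved under pics/ and viewed, and the job is handed in when it is done.

```bash
ls; mkdir -p pics
python3 - <<'E'
from plant import robot, cams
import cv2, numpy as np
np.set_printoptions(precision=4,suppress=True)
print(robot.grip_point_offset, robot.current_time(), robot.current_ee_rot())
for n in ["side","top","wrist"]:
    c=cams.get_calibration(n); print(n,{k:v for k,v in c.items()})
    cv2.imwrite(f"pics/{n}0.png",cams.grab_frame(n))
E
```

```text
pics
0.0187 0.0 [-179.8958   -0.023   166.2056]
side {'fx': 563.4473100539029, 'fy': 563.4473100539029, 'cx': 319.75554977851925, 'cy': 241.15201461412576, 'T': array([[ 0.9143,  0.2396, -0.3265,  0.1135],
       [-0.4045,  0.5019, -0.7645, -1.0739],
       [-0.0193,  0.8311,  0.5558,  0.7352],
       [ 0.    ,  0.    ,  0.    ,  1.    ]])}
top {'fx': 468.5081975051453, 'fy': 468.5081975051453, 'cx': 323.2756065345117, 'cy': 240.45025666689384, 'T': array([[ 0.0134,  0.9987, -0.0492,  0.4637],
       [-0.9999,  0.0133, -0.0023, -0.1474],
       [-0.0016,  0.0492,  0.9988,  1.0459],
       [ 0.    ,  0.    ,  0.    ,  1.    ]])}
wrist {'fx': 362.23707129481465, 'fy': 362.23707129481465, 'cx': 322.9740499566849, 'cy': 236.95841847917083, 'T': array([[ 0.2389, -0.9238, -0.2992,  0.0542],
       [ 0.971 ,  0.2269,  0.0748,  0.5524],
       [-0.0012, -0.3085,  0.9512,  0.3731],
       [ 0.    ,  0.    ,  0.    ,  1.    ]])}
```

View pics/top0.png

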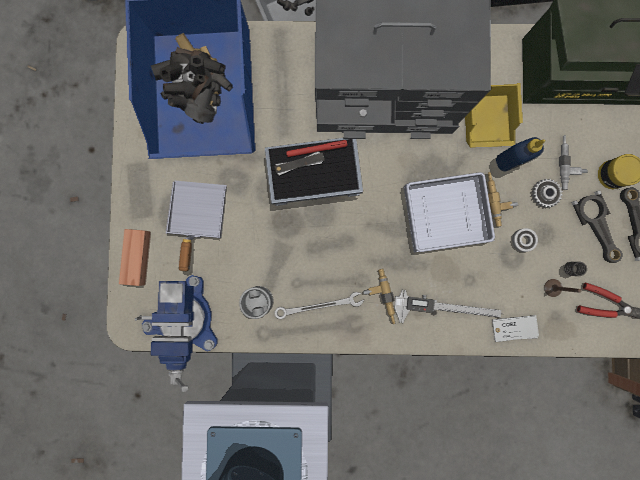

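View pics/side0.png

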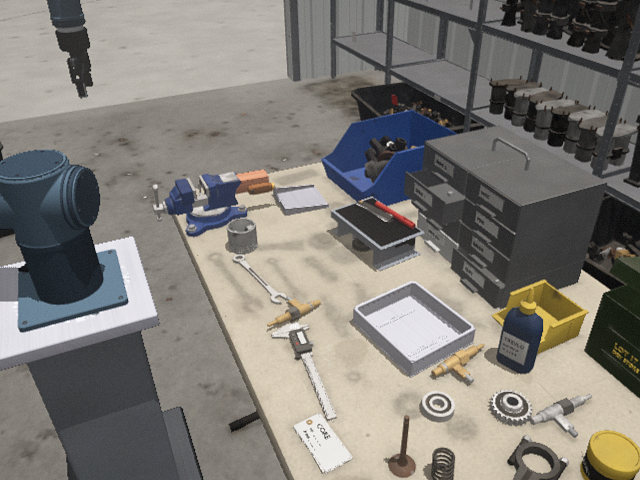

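View pics/wrist0.png

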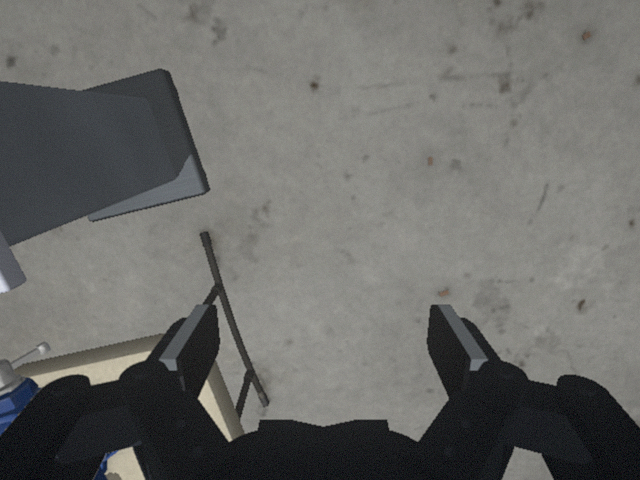

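The top view shows the scoop (pan 197,210; grip 186,255), the shelf (313,170, its opening facing the robot), the tray (448,213), the piston (256,302) and an injector (383,295). A wrench lies at about (320,305). Next I'll zoom in.

```bash
cat > h.py <<'E'
import numpy as np, cv2
from scipy.spatial.transform import Rotation as R
np.set_printoptions(precision=4,suppress=True)
def ray(c,uv):
    u,v=uv; d=np.array([(u-c['cx'])/c['fx'],-(v-c['cy'])/c['fy'],-1.]); T=np.array(c['T'])
    return T[:3,3],T[:3,:3]@d
def onz(c,uv,z):
    o,d=ray(c,uv); return o+d*(z-o[2])/d[2]
def proj(c,p):
    T=np.array(c['T']); q=T[:3,:3].T@(np.array(p)-T[:3,3]); return np.array([c['cx']-c['fx']*q[0]/q[2],c['cy']+c['fy']*q[1]/q[2]])
E
python3 - <<'E'
import cv2
a=cv2.imread('pics/top0.png')
def z(n,x,y,w,h,s): cv2.imwrite(f'pics/{n}.png',cv2.resize(a[y:y+h,x:x+w],None,fx=s,fy=s,interpolation=cv2.INTER_CUBIC))
z('zs',150,170,100,110,5); z('zh',255,125,120,90,6); z('zt',390,160,140,100,5)
b=cv2.imread('pics/side0.png')
a=b; z('zss',230,170,100,60,8)
E
```

```text
(no output)
```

View pics/zs.png

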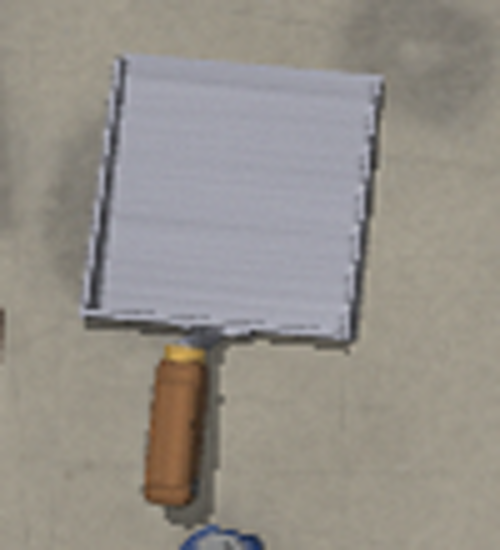

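View pics/zh.png

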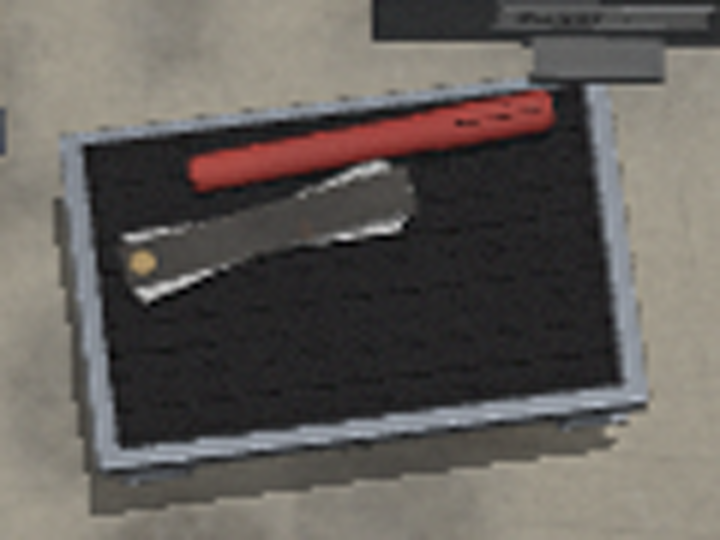

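View pics/zt.png

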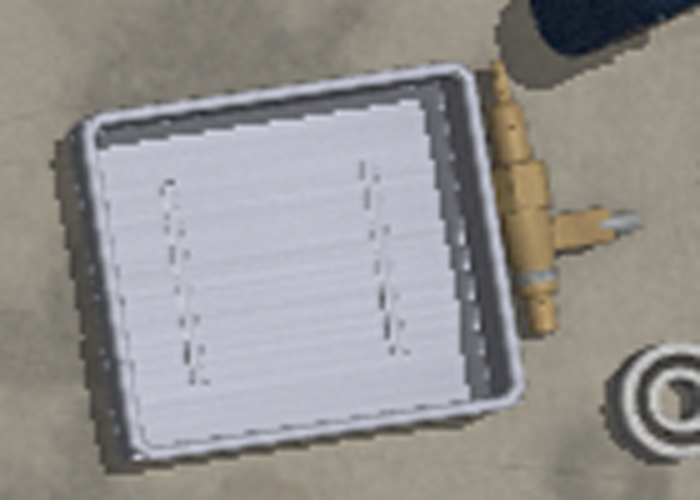

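View pics/zss.png

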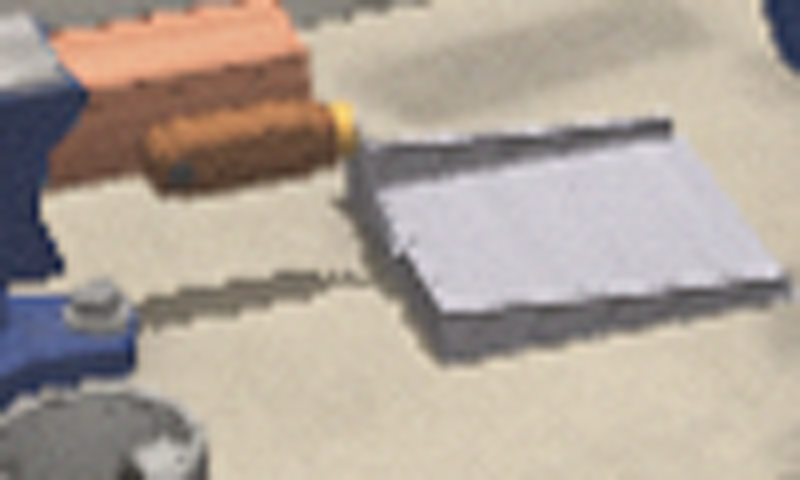

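Run:
```python
from plant import cams
from h import *
t=cams.get_calibration('top'); s=cams.get_calibration('side')
def show(n,pts,off,sc,z,c=t):
    P=np.array([onz(c,(np.array(p)+.0)/sc+off,z) for p in pts]); print(n,z); print(P)
    return P
F=show('scoop front',[(122,57),(382,80)],(150,170),5,0)
d=F[0]-F[1]; print('w',np.linalg.norm(d[:2]),'yaw',np.degrees(np.arctan2(d[1],d[0]))-90)
B=show('scoop backtop',[(85,313),(350,338)],(150,170),5,.02)
d=B[0]-B[1]; print('w',np.linalg.norm(d[:2]),'yaw',np.degrees(np.arctan2(d[1],d[0]))-90)
print('len',np.linalg.norm((F.mean(0)-B.mean(0))[:2])); m=F.mean(0)-B.mean(0);print(np.degrees(np.arctan2(m[1],m[0])))
G=show('grip top ends',[(186,362),(166,498)],(150,170),5,.07); m=G[0]-G[1];print(np.linalg.norm(m),np.degrees(np.arctan2(m[1],m[0])))
H=show('shelf front',[(103,468),(645,405)],(255,125),6,.062)
d=H[0]-H[1]; print('w',np.linalg.norm(d[:2]),'yaw',np.degrees(np.arctan2(d[1],d[0]))-90)
K=show('shelf back',[(62,137),(604,88)],(255,125),6,.062)
d=K[0]-K[1]; print('w',np.linalg.norm(d[:2]),'yaw',np.degrees(np.arctan2(d[1],d[0]))-90, H.mean(0),K.mean(0)); m=K.mean(0)-H.mean(0);print(np.linalg.norm(m),np.degrees(np.arctan2(m[1],m[0])))
T=show('tray rim',[(85,118),(470,65),(522,395),(138,458)],(390,160),5,.039)
print(T.mean(0),[np.linalg.norm(T[i]-T[(i+1)%4]) for i in range(4)])
d=T[0]+T[3]-T[1]-T[2];print('yaw',np.degrees(np.arctan2(d[1],d[0]))-90); d=T[0]+T[1]-T[2]-T[3];print('yaw',np.degrees(np.arctan2(d[1],d[0])))
show('vise etc',[(160,281),(185,281),(190,275),(240,302),(272,302),(256,286),(148,230)],(0,0),1,.06)
```

```text
scoop front 0
[[0.6438 0.1917 0.    ]
 [0.6349 0.0744 0.    ]]
w 0.11762562709812685 yaw -4.3321095475188685
scoop backtop 0.02
[[0.5269 0.1982 0.02  ]
 [0.5175 0.0815 0.02  ]]
w 0.1170355010892906 yaw -4.627781709688364
len 0.11734363100023663
-3.3204884340249605
grip top ends 0.07
[[0.5039 0.1386 0.07  ]
 [0.4472 0.1453 0.07  ]]
0.05713356140899877 -6.790257886296708
shelf front 0.062
[[ 0.5899 -0.0362  0.062 ]
 [ 0.6147 -0.2267  0.062 ]]
w 0.1920845524265085 yaw 7.422522400830545
shelf back 0.062
[[ 0.7074 -0.0195  0.062 ]
 [ 0.7275 -0.2112  0.062 ]]
w 0.1926784267535215 yaw 5.968939437806341 [ 0.6023 -0.1315  0.062 ] [ 0.7174 -0.1153  0.062 ]
0.11629399666215356 7.979586131158403
tray rim 0.039
[[ 0.6389 -0.3247  0.039 ]
 [ 0.6642 -0.4913  0.039 ]
 [ 0.5213 -0.5131  0.039 ]
 [ 0.492  -0.3481  0.039 ]]
[ 0.5791 -0.4193  0.039 ] [np.float64(0.1685222388161607), np.float64(0.14453286078214686), np.float64(0.16760514932096912), np.float64(0.14872512785529934)]
yaw 9.352688095209217
yaw 8.88582358562133
vise etc 0.06
[[ 0.4225  0.1964  0.06  ]
 [ 0.4232  0.1439  0.06  ]
 [ 0.4359  0.1337  0.06  ]
 [ 0.3809  0.0274  0.06  ]
 [ 0.3818 -0.0396  0.06  ]
 [ 0.4147 -0.0054  0.06  ]
 [ 0.5294  0.225   0.06  ]]
```

Run:
```python
import cv2
a=cv2.imread('pics/side0.png')
x,y,w,h,s=325,190,105,85,7
cv2.imwrite('pics/zsh.png',cv2.convertScaleAbs(cv2.resize(a[y:y+h,x:x+w],None,fx=s,fy=s,interpolation=cv2.INTER_CUBIC),alpha=1.6,beta=20))
```

```text
(no output)
```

View pics/zsh.png

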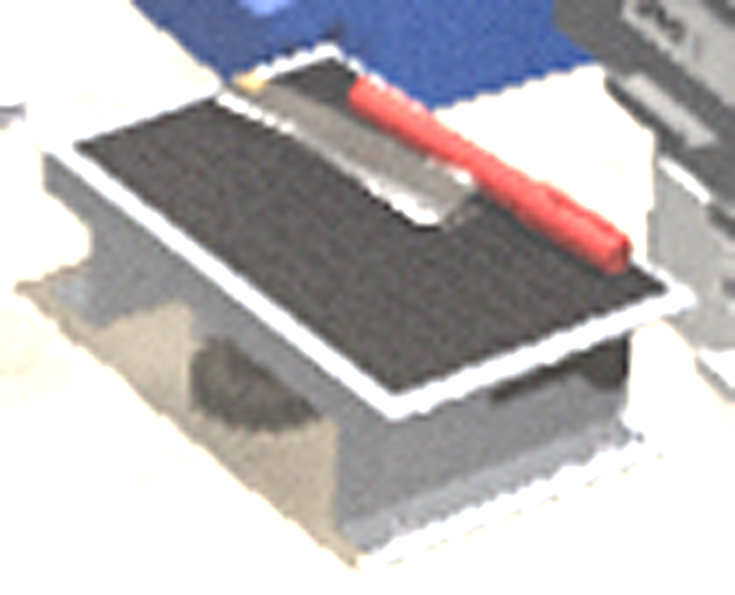

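```bash
cat >> h.py <<'E'
def tool(head,tilt=0,flip=0):
    """tool z at tilt deg from down toward heading (deg); tool x = -heading; returns rpy"""
    a=np.radians(head); t=np.radians(tilt); f=np.array([np.cos(a),np.sin(a),0]); u=np.array([0,0,1.])
    z=np.sin(t)*f-np.cos(t)*u; x=-np.cos(t)*f-np.sin(t)*u
    if flip: x=-x
    y=np.cross(z,x); return R.from_matrix(np.c_[x,y,z]).as_euler('xyz',degrees=True)
GO=0.0187
E
python3 - <<'E'
from plant import robot
from h import *
print(tool(-13.8))
for p,h,t in [((.503,-.143,.09),7.2,50),((.503,-.143,.09),7.2,40),((.45,0,.3),0,20),((.474,.1445,.039),-4.7,0),((.422,-.154,.039),7.2,0),((.55,-.154,.039),7.2,0),
  ((.46,-.38,.1),-36,-45),((.46,-.35,.12),-36,-50)]:
    print(p,h,t,robot.ik(p,tool(h,t)),robot.ik(p,tool(h,t,1)))
E
```

```text
[180.    0.  166.2]
(0.503, -0.143, 0.09) 7.2 50 [-64.1159  12.2398 140.6512  84.1411  46.8432 126.281 ] [-64.1159  12.2398 140.6512  84.1411  46.8432 -53.719 ]
(0.503, -0.143, 0.09) 7.2 40 [-54.9292   7.1232 133.4275  65.8557  38.5137 154.4256] [-54.9292   7.1232 133.4275  65.8557  38.5137 -25.5744]
(0.45, 0, 0.3) 0 20 [ -20.3673  -13.441   106.0839    7.3415   68.6769 -111.9141] [-20.3673 -13.441  106.0839   7.3415  68.6769  68.0859]
(0.474, 0.1445, 0.039) -4.7 0 [  4.0336  19.3205 107.25    -0.      53.4295 -81.2664] [  4.0336  19.3205 107.25    -0.      53.4295  98.7336]
(0.422, -0.154, 0.039) 7.2 0 [ -34.3278   15.2629  113.4523   -0.       51.2848 -131.5278] [-34.3278  15.2629 113.4523  -0.      51.2848  48.4722]
(0.55, -0.154, 0.039) 7.2 0 [ -26.8282   25.8238   96.5406   -0.       57.6356 -124.0282] [-26.8282  25.8238  96.5406  -0.      57.6356  55.9718]
(0.46, -0.38, 0.1) -36 -45 [ -45.7746   57.8703   42.2007   -8.3483  124.2257 -101.6637] [-45.7746  57.8703  42.2007  -8.3483 124.2257  78.3363]
(0.46, -0.35, 0.12) -36 -50 [ -44.1317   58.6634   41.1925   -8.0816  129.5776 -100.417 ] [-44.1317  58.6634  41.1925  -8.0816 129.5776  79.583 ]
```

Run:
```python
from plant import robot
from h import *
for p,h,t in [((.49,-.18,.09),-33,50),((.49,-.18,.09),-33,40),((.49,-.18,.1),-36,40),((.49,-.18,.12),-36,40),((.45,0.02,.3),-12,0)]:
    print(p,h,t,robot.ik(p,tool(h,t)),robot.ik(p,tool(h,t,1)))
```

```text
(0.49, -0.18, 0.09) -33 50 [-31.6407   9.706  145.1138 182.4801  24.8323  88.6229] [-31.6407   9.706  145.1138 182.4801  24.8323 -91.3771]
(0.49, -0.18, 0.09) -33 40 None None
(0.49, -0.18, 0.1) -36 40 None None
(0.49, -0.18, 0.12) -36 40 None None
(0.45, 0.02, 0.3) -12 0 [-11.6949   1.3275  90.1358  -0.      88.5367 -89.6949] [-11.6949   1.3275  90.1358  -0.      88.5367  90.3051]
```

Run:
```python
from plant import robot
from h import *
for x in (.45,.5,.55):
  for z in (.1,.13,.16,.2):
    for t in (25,35,45,55):
      y=-.1-(x-.45)*.6
      h=np.degrees(np.arctan2(y,x))-12.5
      a=robot.ik((x,y,z),tool(h,t))
      if a is not None and abs(a[3])<60:
        T=R.from_euler('xyz',tool(h,t),degrees=True).as_matrix(); c=np.array([x,y,z])-.17*T[:,2]+.08*T[:,0]
        print(x,z,t,a,c, 'slope', (c[2]-.042)/(.605-c[0]))
```

```text
0.45 0.1 25 [-27.2425  -1.9302 129.4164   2.023   27.5448 -93.8003] [ 0.3192 -0.0389  0.2203] slope 0.6237447007833924
0.45 0.13 25 [-27.2425  -5.0766 126.8023   1.7038  33.3022 -93.4306] [ 0.3192 -0.0389  0.2503] slope 0.7287151961720774
0.45 0.13 35 [-27.8148  -8.5269 135.6232   5.1749  18.0042 -97.2055] [ 0.3023 -0.031   0.2234] slope 0.5991140338143722
0.45 0.16 25 [-27.2425  -7.7452 123.9991   1.4938  38.7719 -93.1712] [ 0.3192 -0.0389  0.2803] slope 0.8336856915607619
0.45 0.16 35 [-27.8148 -12.0353 132.7111   3.8688  24.4051 -95.8068] [ 0.3023 -0.031   0.2534] slope 0.69821227228388
0.45 0.2 25 [-27.2425 -10.6191 119.9982   1.3082  45.6448 -92.9211] [ 0.3192 -0.0389  0.3203] slope 0.9736463520790083
0.45 0.2 35 [-27.8148 -15.7436 128.578    2.9962  32.2328 -94.8178] [ 0.3023 -0.031   0.2934] slope 0.8303432569098906
0.45 0.2 45 [ -28.6468  -19.1993  137.3824    8.7478   17.0612 -100.9284] [ 0.2898 -0.0252  0.2636] slope 0.703223754393773
0.5 0.1 25 [-26.9036   4.2441 123.0216  -0.1549  27.7345 -89.7083] [ 0.3715 -0.0643  0.2203] slope 0.7633352298916694
0.5 0.13 25 [-26.9036  
[... 942 characters left out ...]
.8258   7.3082 114.0296  -1.4435  33.6826 -87.0818] [ 0.4234 -0.0906  0.2503] slope 1.1468764328309897
0.55 0.13 35 [-26.5047   4.6994 123.1785  -4.3033  17.1878 -84.0731] [ 0.407  -0.0817  0.2234] slope 0.9160899728785341
0.55 0.16 25 [-26.8258   5.0489 111.6581  -1.2913  38.3121 -87.2698] [ 0.4234 -0.0906  0.2803] slope 1.3120825214871243
0.55 0.16 35 [-26.5047   1.8162 120.8473  -3.3371  22.3908 -85.0989] [ 0.407  -0.0817  0.2534] slope 1.0676185592043381
0.55 0.2 25 [-26.8258   2.4941 108.1903  -1.1455  44.3333 -87.4636] [ 0.4234 -0.0906  0.3203] slope 1.5323573063619704
0.55 0.2 35 [-26.5047  -1.4508 117.4231  -2.6154  29.0732 -85.8987] [ 0.407  -0.0817  0.2934] slope 1.2696566743054103
```

Run:
```python
from plant import robot,cams
from h import *
robot.set_joints([30,0,92,0,88,-50])
robot.set_joints([-27.8,-8.53,135.62,5.17,18.0,-97.2])
c=cams.get_calibration('wrist'); np.save('w1.npy',c,allow_pickle=True)
f=cams.grab_frame('wrist'); cv2.imwrite('pics/w1.png',cv2.rotate(f,cv2.ROTATE_180)); cv2.imwrite('pics/w1raw.png',f)
print(robot.current_time(),robot.current_tcp_pos())
```

```text
3.0083 [ 0.4508 -0.0995  0.1306]
```

View pics/w1.png

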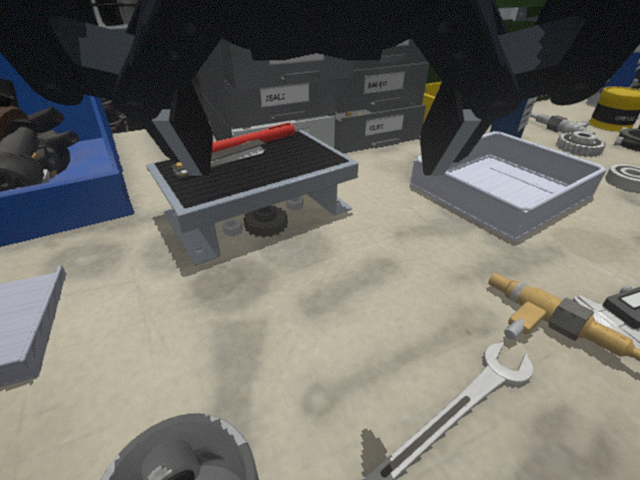

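Rotated 180°, the picture shows the gear at about (266,220) and the nuts at about (232,226) and (296,201). The injector, piston and wrench are clear of the shelf mouth.

Run:
```python
from h import *
a=cv2.imread('pics/w1.png')
x,y,w,h=140,120,230,150
cv2.imwrite('pics/w1z.png',cv2.convertScaleAbs(cv2.resize(a[y:y+h,x:x+w],None,fx=3.4,fy=3.4,interpolation=cv2.INTER_CUBIC),alpha=1.4,beta=10))
```

```text
(no output)
```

View pics/w1z.png

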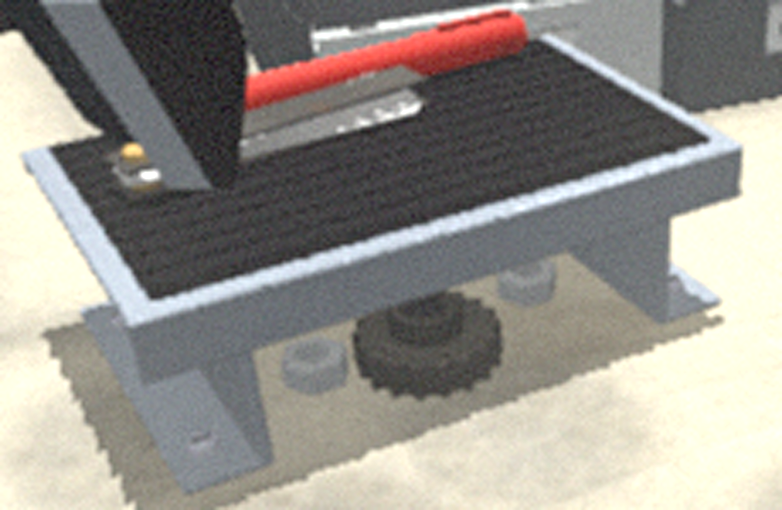

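Run:
```python
from h import *
c=np.load('w1.npy',allow_pickle=True).item()
def W(p,z):
    u,v=np.array(p)/3.4+(140,120); return onz(c,(639-u,479-v),z)
L,Rr=W((133,324),.062),W((741,150),.062); d=L-Rr
yaw=np.degrees(np.arctan2(d[1],d[0]))-90; m=(L+Rr)/2
print('lip',L,Rr,np.linalg.norm(d),yaw,m)
a=np.radians(7.2); f=np.array([np.cos(a),np.sin(a)]); l=np.array([-f[1],f[0]])
for org in (m,np.array([.6023,-.1315,0])):
  o=org[:2]+.066*f; print('origin',o)
  for n,p,z in [('nut',(315,366),.005),('gear',(428,348),.006),('nutb',(527,283),.005),('cheekL in front',(270,463),0),('cheekR in',(660,320),0),('lipLbot',(140,382),.042),('lipRbot',(738,195),.042)]:
    q=W(p,z)[:2]-o; print(n,q@f,q@l)
```

```text
lip [ 0.5828 -0.0346  0.062 ] [ 0.6059 -0.2211  0.062 ] 0.18794446226266076 7.075624707607105 [ 0.5943 -0.1279  0.062 ]
origin [ 0.6598 -0.1196]
nut -0.02497789168054636 0.03849851051560244
gear -0.03619945583891293 0.004370909128747118
nutb -0.016425789423866015 -0.04331143045218563
cheekL in front -0.057622018794853985 0.06614275023504831
cheekR in -0.05455869032375039 -0.0735983008359309
lipLbot -0.06088767580141509 0.095350595759487
lipRbot -0.059279540134966585 -0.0997772812787451
origin [ 0.6678 -0.1232]
nut -0.03241587007608514 0.04309244243673391
gear -0.0436374342344517 0.008964841049878583
nutb -0.02386376781940479 -0.03871749853105416
cheekL in front -0.06505999719039277 0.07073668215617977
cheekR in -0.06199666871928917 -0.06900436891479943
lipLbot -0.06832565419695386 0.09994452768061846
lipRbot -0.06671751853050537 -0.09518334935761365
```

Run:
```python
import cv2
a=cv2.imread('pics/side0.png')
b=cv2.imread('pics/top0.png')
A=cv2.resize(a[150:250,145:265],None,fx=4,fy=4,interpolation=cv2.INTER_CUBIC)
B=cv2.resize(b[225:395,130:220],None,fx=2.35,fy=2.35,interpolation=cv2.INTER_CUBIC)[:400]
cv2.imwrite('pics/vise.png',cv2.hconcat([A,B]))
```

```text
(no output)
```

View pics/vise.png

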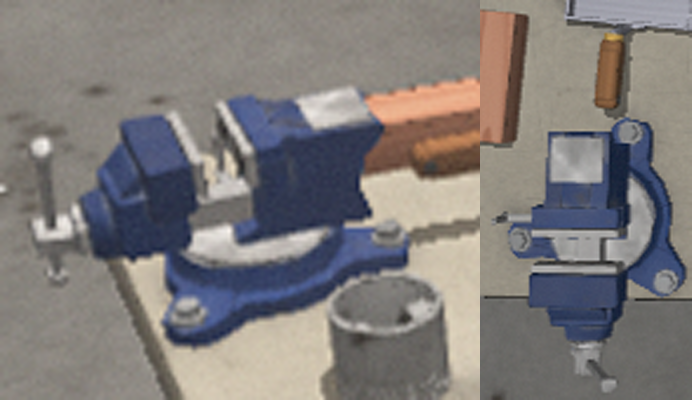

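Run:
```python
from plant import cams
from h import *
t=cams.get_calibration('top'); s=cams.get_calibration('side')
for z in (.05,.07,.09,.11,.13,.15): 
    p=onz(t,(184,281.2),z); print(z,p,proj(s,p))
```

```text
0.05 [0.4223 0.1489 0.05  ] [240.5641 194.1325]
0.07 [0.4231 0.143  0.07  ] [240.8124 188.0527]
0.09 [0.424 0.137 0.09 ] [241.0662 181.8378]
0.11 [0.4248 0.1311 0.11  ] [241.3258 175.4833]
0.13 [0.4256 0.1251 0.13  ] [241.5912 168.9844]
0.15 [0.4265 0.1192 0.15  ] [241.8627 162.3362]
```

Run:
```python
from plant import robot,cams
from h import *
o=tool(-4.7)
robot.reach((.479,.144,.14),o)
robot.move_straight((.479,.144,.0395),max_speed=.2)
print(robot.current_time(),robot.current_tcp_pos(),robot.current_contact_force())
robot.grip(0.0)
print(robot.current_time(),robot.current_grip_width(),robot.current_contact_force(),robot.current_tcp_pos(),robot.current_ee_rot())
cv2.imwrite('pics/g1.png',cams.grab_frame('wrist')); cv2.imwrite('pics/g1t.png',cams.grab_frame('top'))
```

```text
4.6083 [0.4794 0.1432 0.0402] [ 0.7952  0.7644 -0.3544]
5.375 -0.0003280430538280871 [ 0.8518  0.3369 -0.3823] [0.479  0.144  0.0394] [179.9997  -0.0069 175.3036]
```

View pics/g1.png

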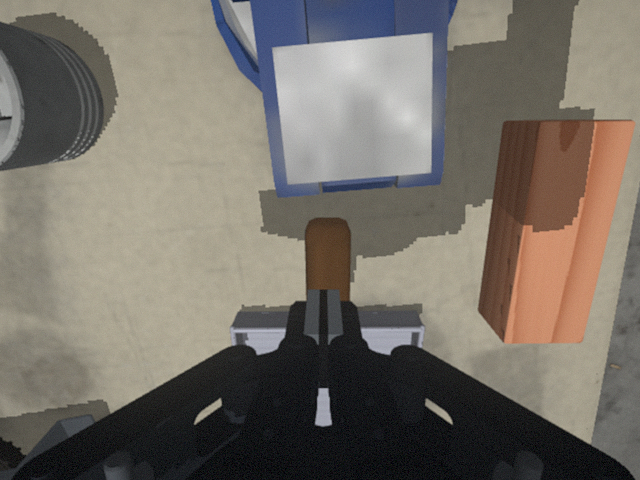

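View pics/g1t.png

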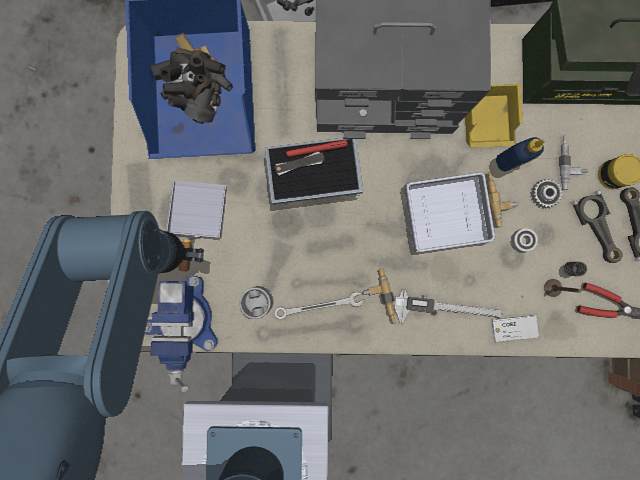

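```bash
python3 - <<'E'
from plant import robot,cams
from h import *
c=cams.get_calibration('wrist'); t=cams.get_calibration('top')
print(c['T'])
for uv in [(328,218),(306,225),(350,225),(305,290),(350,290)]: print(uv,onz(c,uv,.058),onz(c,uv,.07))
p=robot.current_tcp_pos(); print(p,proj(c,p),proj(t,p))
print(onz(c,(230,327),.02),onz(c,(425,327),.02), onz(c,(278,193),.092),onz(c,(440,185),.092))
E
python3 - <<'E'
import cv2
a=cv2.imread('pics/g1t.png')
cv2.imwrite('pics/g1tz.png',cv2.resize(a[170:290,140:260],None,fx=5,fy=5,interpolation=cv2.INTER_CUBIC))
E
```

```text
[[ 0.0823 -0.9479 -0.3077  0.4002]
 [ 0.9966  0.0784  0.025   0.1501]
 [ 0.0004 -0.3087  0.9512  0.2127]
 [ 0.      0.      0.      1.    ]]
(328, 218) [0.4416 0.149  0.058 ] [0.4384 0.1491 0.07  ]
(306, 225) [0.444 0.139 0.058] [0.4406 0.1399 0.07  ]
(350, 225) [0.4456 0.1585 0.058 ] [0.4421 0.1578 0.07  ]
(305, 290) [0.4757 0.1354 0.058 ] [0.4698 0.1366 0.07  ]
(350, 290) [0.4774 0.1566 0.058 ] [0.4714 0.1561 0.07  ]
[0.479  0.144  0.0394] [323.5879 278.5479] [188.5004 254.5938]
[0.5152 0.084  0.02  ] [0.525  0.2022 0.02  ] [0.4224 0.1331 0.092 ] [0.4242 0.1875 0.092 ]
```

View pics/g1tz.png

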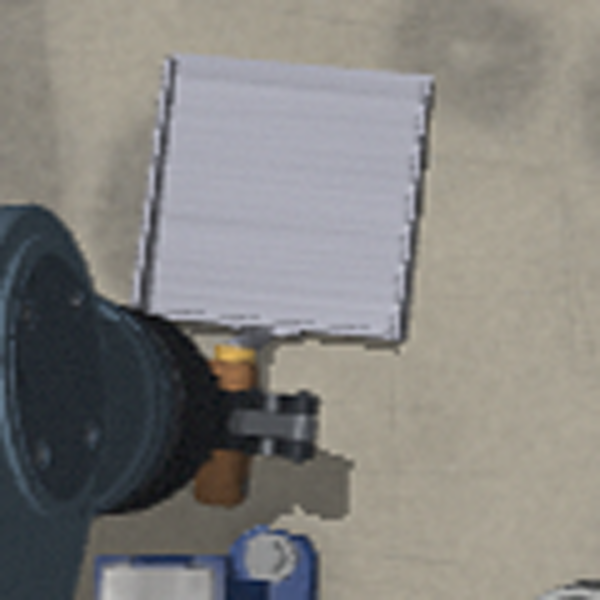

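Run:
```python
import cv2
from plant import robot
a=cv2.imread('pics/g1.png')
cv2.imwrite('pics/g1z.png',cv2.convertScaleAbs(cv2.resize(a[200:440,220:430],None,fx=2.5,fy=2.5,interpolation=cv2.INTER_CUBIC),alpha=1.8,beta=15))
print(robot.current_grip_width(),robot.current_tau())
```

```text
-0.00015362217578415656 [ 7.38511677e-03 -4.27017188e+01 -2.22650868e+01 -5.17576791e-05
  1.71373948e-03 -3.49278298e-05]
```

View pics/g1z.png

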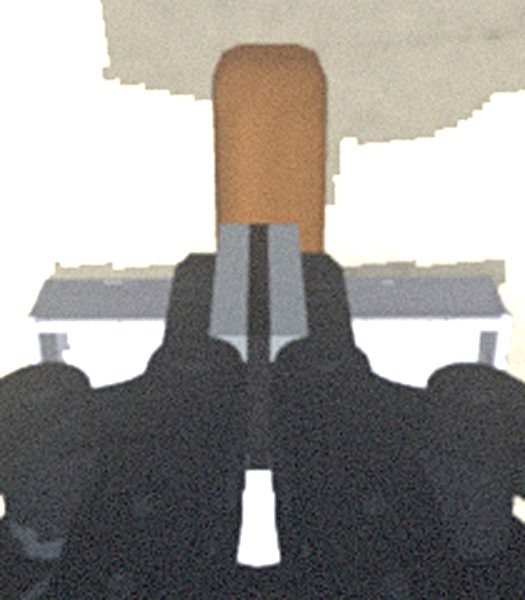

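Run:
```python
from plant import robot,cams
from h import *
c=cams.get_calibration('wrist')
for z in (.039,.05,.06,.07,.08): print(z,proj(c,(.468,.145,z)),proj(c,(.479,.144,z)),proj(c,(.443,.145,z)))
w=cv2.imread('pics/wrist0.png'); 
cv2.imwrite('pics/w0z.png',cv2.convertScaleAbs(w,alpha=1.8,beta=15))
```

```text
0.039 [323.7675 258.5452] [323.5792 278.2269] [319.6258 211.3869]
0.05 [323.8237 266.8297] [323.6233 287.5032] [319.4267 217.1145]
0.06 [323.881 275.266] [323.6682 296.9291] [319.2229 222.9774]
0.07 [323.9452 284.7264] [323.7183 307.4749] [318.9931 229.5888]
0.08 [324.0177 295.4093] [323.7749 319.3526] [318.732  237.1016]
```

View pics/w0z.png

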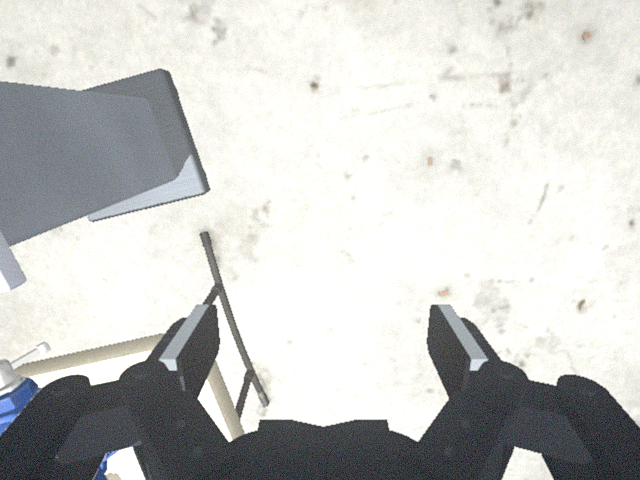

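Run:
```python
from plant import robot,cams
from h import *
t=cams.get_calibration('top'); s=cams.get_calibration('side')
for z in (.03,.045,.058,.07): 
    p=onz(t,(183.2,269.6),z); print(z,p,proj(s,p))
f=cams.grab_frame('side'); cv2.imwrite('pics/g1s.png',f)
cv2.imwrite('pics/g1sz.png',cv2.resize(f[130:240,200:340],None,fx=5.5,fy=5.5,interpolation=cv2.INTER_CUBIC))
p=robot.current_tcp_pos(); print((proj(s,p)-(200,130))*5.5)
```

```text
0.03 [0.4465 0.1573 0.03  ] [249.4247 197.5482]
0.045 [0.4467 0.1528 0.045 ] [249.5441 193.1463]
0.058 [0.447  0.1489 0.058 ] [249.6491 189.2726]
0.07 [0.4472 0.1453 0.07  ] [249.7474 185.6475]
[345.8239 351.3911]
```

View pics/g1sz.png

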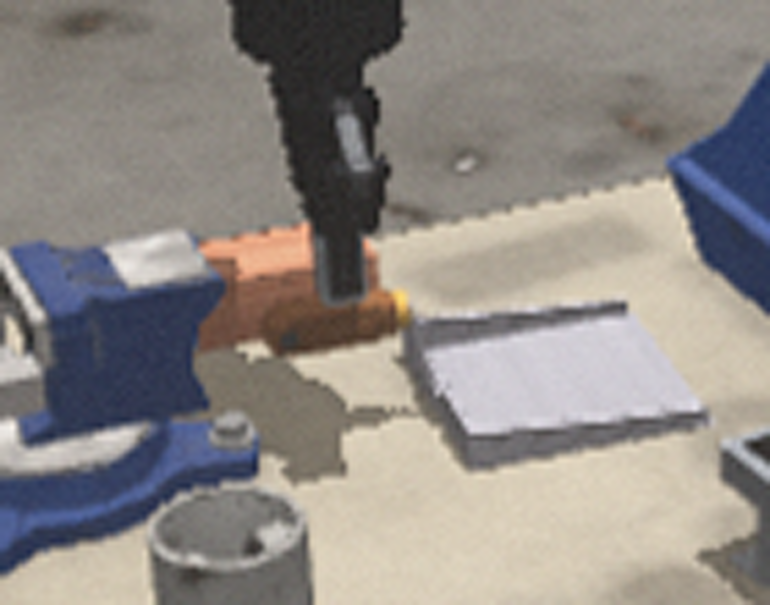

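The gripper closed on nothing. The side and wrist views both show the real fingertips about 31 mm above the reported TCP, just over the top of the grip. I'll open, go down that much further while guarding on force, and grip again.

Run:
```python
from plant import robot,cams
from h import *
robot.grip(0.06)
print(robot.current_time(),robot.current_grip_width())
print(robot.move_straight((.479,.1455,.0095),max_speed=.1,threshold=5))
print(robot.current_time(),robot.current_tcp_pos(),robot.current_contact_force())
robot.grip(0.0)
print(robot.current_time(),robot.current_grip_width(),robot.current_contact_force(),robot.current_tcp_pos(),robot.current_ee_rot())
cv2.imwrite('pics/g2.png',cams.grab_frame('wrist')); f=cams.grab_frame('side')
cv2.imwrite('pics/g2s.png',cv2.resize(f[130:240,200:340],None,fx=5.5,fy=5.5,interpolation=cv2.INTER_CUBIC))
```

```text
6.125 0.05952579983326872
False
6.575 [0.4787 0.1455 0.0093] [-0.6882  0.3346  0.0594]
7.0167 0.019351849160064435 [-0.9734  0.3716  4.5358] [0.4796 0.1456 0.0102] [179.986    0.0816 175.3042]
```

View pics/g2.png

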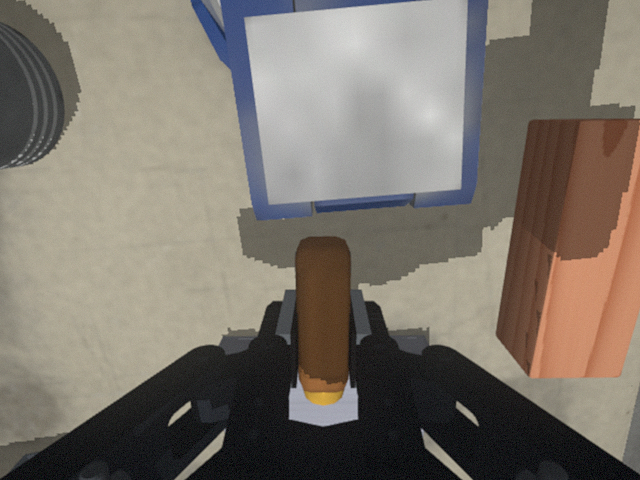

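View pics/g2s.png

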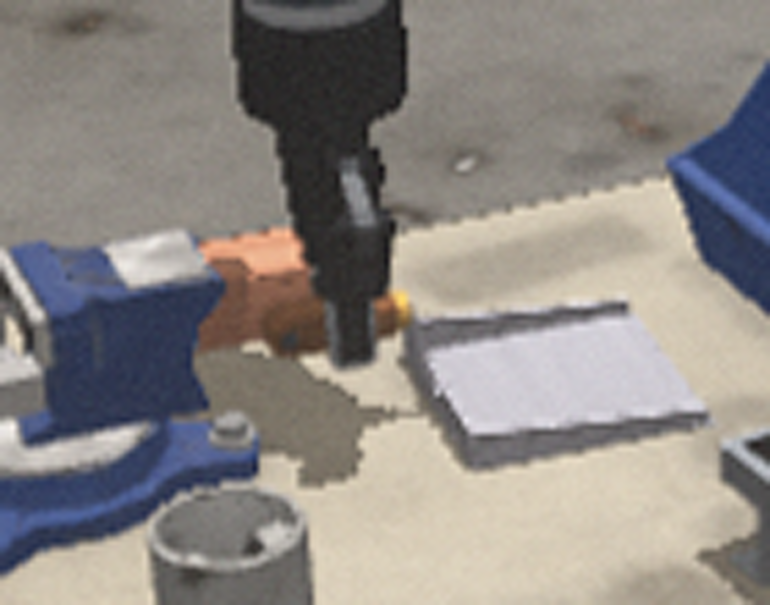

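```bash
cat >> h.py <<'E'
E_=0.1605; O=np.array([.6678,-.1232]); YS=7.2
def dirs(y):
    a=np.radians(y); f=np.array([np.cos(a),np.sin(a)]); return f,np.array([-f[1],f[0]])
def edge_at(sx,sy,z,yaw=YS):
    """TCP so that scoop edge is at shelf coords sx,sy (yaw = shelf yaw)"""
    f,l=dirs(YS); p=O+(sx-E_)*f+sy*l; return (p[0],p[1],z)
E
python3 - <<'E'
from plant import robot,cams
from h import *
t0=robot.current_time()
robot.move_straight((.479,.1455,.09),max_speed=.25)
p=edge_at(-.095,.0015,.09); q=tool(7.2)
robot.move_straight(p,rot=q,max_speed=.25)
robot.move_straight(edge_at(-.095,.0015,.03),max_speed=.2)
print(robot.current_contact_force())
r=robot.move_straight(edge_at(-.095,.0015,.006),max_speed=.05,threshold=4)
print(r,robot.current_time(),robot.current_tcp_pos(),robot.current_contact_force(),robot.current_moment(),robot.current_grip_width(),robot.current_ee_rot())
cv2.imwrite('pics/p1t.png',cams.grab_frame('top'))
f=cams.grab_frame('side');cv2.imwrite('pics/p1s.png',f)
E
python3 - <<'E'
import cv2
a=cv2.imread('pics/p1t.png')[120:320,220:420]; b=cv2.imread('pics/p1s.png')[160:310,230:430]
cv2.imwrite('pics/p1.png',cv2.hconcat([cv2.resize(a,(400,400)),cv2.resize(b,(400,300)) if 0 else cv2.copyMakeBorder(cv2.resize(b,(400,300)),0,100,0,0,0)]))
E
```

```text
[ 0.7042 -0.5411 -1.4361]
True 9.8583 [ 0.4143 -0.1541  0.0095] [ 1.2667 -0.4137  0.5845] [ 0.0193 -0.1188  0.0546] 0.019016607036680046 [-179.9512    0.0259 -172.7834]
```

View pics/p1.png

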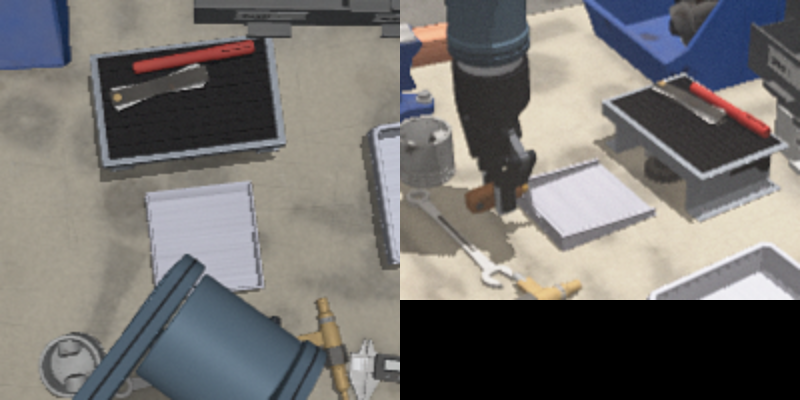

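Run:
```python
import cv2
a=cv2.imread('pics/p1t.png')[130:270,260:370]
cv2.imwrite('pics/p1z.png',cv2.resize(a,None,fx=5,fy=4.2 if 0 else 5,interpolation=cv2.INTER_CUBIC)[:600])
```

```text
(no output)
```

View pics/p1z.png

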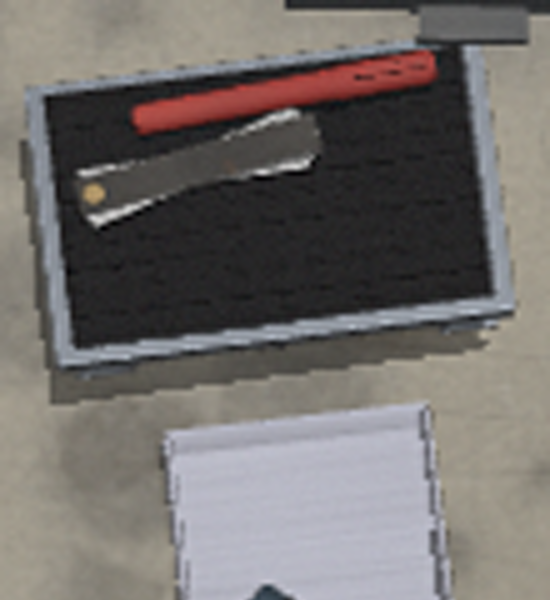

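Run:
```python
from plant import cams
from h import *
t=cams.get_calibration('top')
def W(p,z): return onz(t,np.array(p)/5+(260,130),z)[:2]
f,l=dirs(7.2)
for n,a,b,z in [('scoop',(165,434),(428,404),0),('shelf',(60,365),(513,312),.062),('shelfback',(27,92),(478,46),.062)]:
    A,B=W(a,z),W(b,z); d=A-B; m=(A+B)/2-O
    print(n,np.linalg.norm(d),'yaw',np.degrees(np.arctan2(d[1],d[0]))-90,'shelf xy',m@f,m@l)
```

```text
scoop 0.11866511412737504 yaw 7.29130401181601 shelf xy -0.09370094621198685 -0.00041967887128292064
shelf 0.19266953873949533 yaw 7.4658500952654805 shelf xy -0.0659272780896461 5.670611339543642e-05
shelfback 0.19260665119217235 yaw 6.634485178110552 shelf xy 0.05013594278169385 0.0015880335453814125
```

Run:
```python
from plant import robot,cams
from h import *
robot.move_straight(edge_at(-.08,.0035,.0093),max_speed=.05)
print(robot.current_contact_force())
r=robot.move_straight(edge_at(.056,.0035,.0093),max_speed=.05,threshold=23)
f,l=dirs(7.2)
p=np.array(robot.current_tcp_pos()); d=p[:2]-O
print(r,robot.current_time(),p,'edge sx',d@f+E_,'sy',d@l,robot.current_contact_force(),robot.current_moment(),robot.current_grip_width(),robot.current_ee_rot())
robot.wait(.1); print(robot.current_tcp_pos(),robot.current_contact_force())
```

```text
[ 0.498  -0.1674  3.2145]
True 12.3333 [ 0.5322 -0.1365  0.0099] edge sx 0.024270336978046148 sy 0.003763152104807603 [1.3607 0.3193 1.8992] [-0.0865 -0.1892 -0.0078] 0.01908722090547272 [ 179.9406   -0.4535 -172.6829]
[ 0.5321 -0.1365  0.0099] [ 2.061  -0.3245  1.0714]
```

Run:
```python
from plant import robot,cams
from h import *
f,l=dirs(7.2)
def st(n):
    p=np.array(robot.current_tcp_pos()); d=p[:2]-O
    F=np.array(robot.current_contact_force()); print(n,robot.current_time(),'edge sx',d@f+E_,'z',p[2],'Fx',F[:2]@f,F, 'w',robot.current_grip_width())
p=np.array(robot.current_tcp_pos()); s0=(p[:2]-O)@f+E_
for i in range(4):
    s0=(np.array(robot.current_tcp_pos())[:2]-O)@f+E_
    r=robot.move_straight(edge_at(s0+.006,.0035,.0093),max_speed=.03,threshold=20)
    st(r)
    if r: 
        pass
```

```text
True 12.6417 edge sx 0.02501053162032016 z 0.01003219923209947 Fx 0.9871747445226449 [0.9782 0.1334 4.0261] w 0.019029528261879314
True 12.8583 edge sx 0.02647002692592318 z 0.01003374333800855 Fx 0.37146598826070454 [0.3391 0.2798 3.7232] w 0.01891878233468838
True 13.075 edge sx 0.02800012991309639 z 0.010037496764125645 Fx -0.034652056868609026 [-0.0908  0.4421  3.7379] w 0.019017457998383433
True 13.3083 edge sx 0.03031264818243623 z 0.010046840689946518 Fx -0.5488094297319133 [-0.6145  0.4857  3.7947] w 0.01904345951543055
```

```bash
python3 - <<'E'
from plant import robot,cams
from h import *
f,l=dirs(7.2)
def st(n):
    p=np.array(robot.current_tcp_pos()); d=p[:2]-O
    F=np.array(robot.current_contact_force()); print(n,robot.current_time(),'edge sx',d@f+E_,'sy',d@l,'z',p[2],'Fx',F[:2]@f,F,robot.current_moment(), 'w',robot.current_grip_width())
for i in range(3):
    r=robot.move_straight(edge_at(.058,.0035,.0093),max_speed=.04,threshold=28)
    st(r)
cv2.imwrite('pics/i1.png',cams.grab_frame('top'));cv2.imwrite('pics/i1s.png',cams.grab_frame('side'))
E
python3 - <<'E'
import cv2
a=cv2.imread('pics/i1.png')[130:270,250:370]; b=cv2.imread('pics/i1s.png')[160:290,300:430]
cv2.imwrite('pics/i1c.png',cv2.hconcat([cv2.resize(a,(400,466)),cv2.resize(b,(400,466))]))
E
```

```text
True 13.7 edge sx 0.03515009418592438 sy 0.003501764303191592 z 0.009952826190041897 Fx -2.459752593543202 [-2.4657 -0.1077  5.3296] [-0.272  -0.1659  0.0081] w 0.019071612186604397
True 14.0083 edge sx 0.03477279418210369 sy 0.0036416041974912015 z 0.00990744434835509 Fx -3.5904267130774867 [-3.5579 -0.4833  6.432 ] [-0.1081 -0.1879  0.1591] w 0.018851969386536917
True 14.3167 edge sx 0.034359402159591795 sy 0.003627705308956314 z 0.00985635011194936 Fx -4.442159959993421 [-4.3317 -1.1538  4.9757] [-0.2293 -0.0275  0.0484] w 0.019141740321843684
```

View pics/i1c.png

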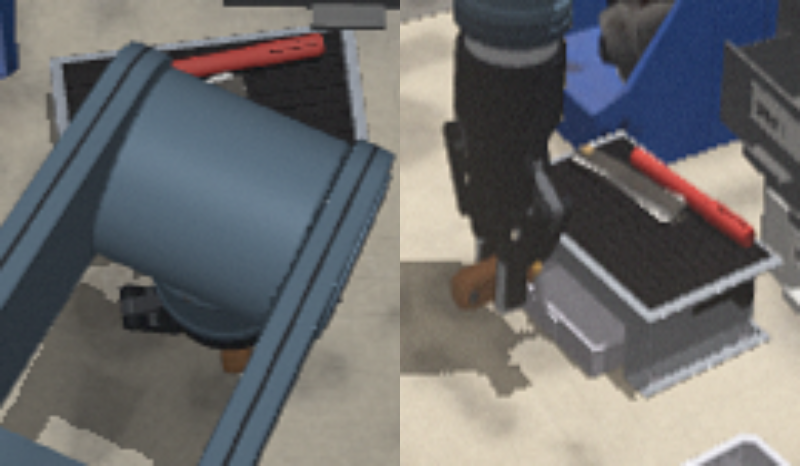

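Run:
```python
from plant import robot,cams
from h import *
robot.move_straight(edge_at(.020,.0035,.0095),max_speed=.05)
robot.move_straight(edge_at(-.09,.0025,.0098),max_speed=.08)
print(robot.current_time(),robot.current_tcp_pos(),robot.current_contact_force(),robot.current_grip_width())
a=cams.grab_frame('top'); b=cams.grab_frame('side')
cv2.imwrite('pics/o1t.png',a);cv2.imwrite('pics/o1s.png',b)
a=a[160:280,250:370]; b=b[160:290,290:420]
cv2.imwrite('pics/o1c.png',cv2.hconcat([cv2.resize(a,(400,400)),cv2.resize(b,(400,400))]))
```

```text
16.3917 [ 0.4186 -0.1521  0.0098] [ 0.6982 -1.4306  6.353 ] 0.019023715542415165
```

View pics/o1c.png

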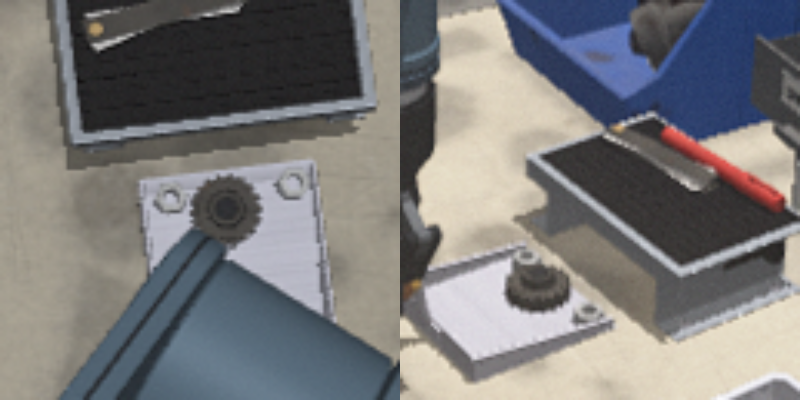

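The top and side pictures show all three on the pan (gear at 228,208 in the crop, nuts at 170,198 and 291,183), each clear of the front edge. Next I'll plan the dump.

```bash
cat >> h.py <<'E'
def pose(edge,head,nd):
    """TCP pos, rpy for scoop edge at edge, heading, nose-down nd deg"""
    r=tool(head,-nd); f,_=dirs(head); t=np.radians(nd); f=np.r_[f,0]; u=np.array([0,0,1.])
    X=np.cos(t)*f-np.sin(t)*u; Z=np.sin(t)*f+np.cos(t)*u
    return tuple(np.array(edge)-E_*X+.0098*Z), r
TC=np.array([.5791,-.4193]); YT=9.1
def tr(x,y,z):
    f,l=dirs(YT); p=TC+x*f+y*l; return (p[0],p[1],z)
E
python3 - <<'E'
from plant import robot
from h import *
for h,e in [(9,(-.04,0)),(9,(-.055,0)),(-20,(-.02,.01)),(-81,(0,.045)),(-81,(0,.055)),(-60,(0,.04))]:
  for nd,z in [(-12,.09),(-12,.06),(20,.05),(45,.05),(50,.04)]:
    p,r=pose(tr(*e,z),h,nd); print(h,e,nd,np.array(p),robot.ik(p,r))
E
```

```text
9 (-0.04, 0) -12 [ 0.3825 -0.4505  0.0662] [ -68.3019   22.9581   98.0606   13.9797   57.0966 -174.7294]
9 (-0.04, 0) -12 [ 0.3825 -0.4505  0.0362] [ -68.3019   25.1625   99.6707   14.6339   53.4002 -175.8765]
9 (-0.04, 0) 20 [ 0.394  -0.4487  0.1141] [ -48.6748   32.2887   77.0249  -16.9667   82.0564 -143.6292]
9 (-0.04, 0) 45 [ 0.4344 -0.4423  0.1704] [ -37.4898   47.5639   53.3446  -33.1074  110.1343 -139.3321]
9 (-0.04, 0) 50 [ 0.4451 -0.4406  0.1692] [ -35.8006   51.7726   48.5748  -36.4818  114.788  -139.7763]
9 (-0.055, 0) -12 [ 0.3677 -0.4529  0.0662] [ -69.8615   22.4306   98.9145   14.0609   57.1032 -176.3655]
9 (-0.055, 0) -12 [ 0.3677 -0.4529  0.0362] [ -69.8615   24.6606  100.5322   14.7249   53.3762 -177.5295]
9 (-0.055, 0) 20 [ 0.3791 -0.4511  0.1141] [ -49.7788   31.3359   78.6824  -17.2217   81.0771 -144.4244]
9 (-0.055, 0) 45 [ 0.4195 -0.4447  0.1704] [ -38.2799   46.2271   55.9686  -33.2458  108.6333 -139.2723]
9 (-0.055, 0) 50 [ 0.4303 -0.443   0.1692] [ -36.5434   50.3411   51.4703  -36.4979  113.1774 -139.4649]
-20 (-0.02, 0.01) -12 [ 0.4083 -0.3582  0.0662] [ -
[... 1296 characters left out ...]
17]
-81 (0, 0.055) 45 [ 0.5537 -0.2597  0.1704] [-49.5461  46.1875  56.0461  24.2561 116.083  -55.4039]
-81 (0, 0.055) 50 [ 0.5554 -0.2705  0.1692] [-50.7756  50.2932  51.5671  26.7484 121.0422 -54.9014]
-60 (0, 0.04) -12 [ 0.4933 -0.2421  0.0662] [-34.071   16.8564 107.5695  -7.388   44.9909 -59.326 ]
-60 (0, 0.04) -12 [ 0.4933 -0.2421  0.0362] [-34.071   19.3793 109.2905  -8.      40.7851 -58.4913]
-60 (0, 0.04) 20 [ 0.499  -0.2521  0.1141] [-42.4224  31.9502  77.6155   5.9288  89.5722 -73.4671]
-60 (0, 0.04) 45 [ 0.5195 -0.2875  0.1704] [-46.1845  51.2236  46.0724  12.0859 126.2487 -72.92  ]
-60 (0, 0.04) 50 [ 0.5249 -0.297   0.1692] [-46.7166  56.3673  39.1717  13.8903 132.8456 -71.8252]
```

Run:
```python
from plant import robot,cams
from h import *
p=np.array(robot.current_tcp_pos())
robot.move_straight((p[0]-.01,p[1],.06),rot=tool(7.2,12),max_speed=.06)
robot.move_straight((p[0]-.01,p[1],.12),max_speed=.15)
print(robot.current_time())
H=-72
P,r=pose(tr(0,.03,.13),H,-12)
robot.move_straight(P,rot=r,max_speed=.13)
print(robot.current_time(),robot.current_tcp_pos(),robot.current_grip_width())
a=cams.grab_frame('top'); b=cams.grab_frame('side')
cv2.imwrite('pics/d1t.png',a);cv2.imwrite('pics/d1s.png',b)
a=a[140:300,340:500]; b=b[200:400,300:500]
cv2.imwrite('pics/d1c.png',cv2.hconcat([cv2.resize(a,(400,400)),cv2.resize(b,(400,400))]))
```

```text
18.05
19.725 [ 0.5247 -0.238   0.1056] 0.018774249112599777
```

View pics/d1c.png

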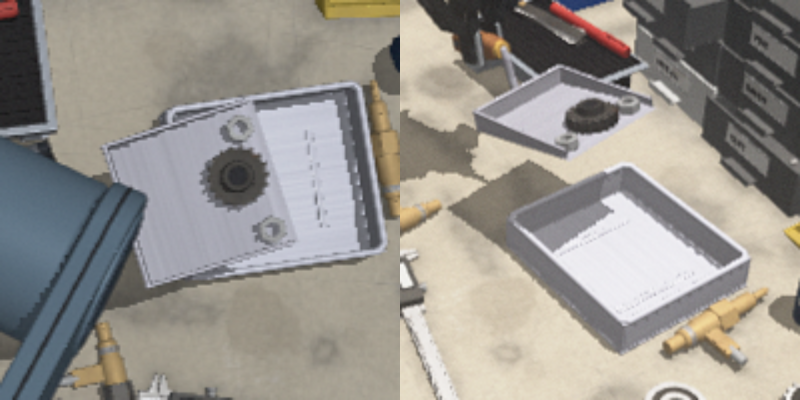

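Run:
```python
from plant import robot,cams
from h import *
H=-74
for nd,z,v in [(12,.055,.12),(30,.05,.08),(48,.05,.08)]:
    P,r=pose(tr(0,.035,z),H,nd); robot.move_straight(P,rot=r,max_speed=v); print(robot.current_time(),robot.current_contact_force())
robot.wait(.4)
a=cams.grab_frame('top'); b=cams.grab_frame('side')
cv2.imwrite('pics/e1t.png',a);cv2.imwrite('pics/e1s.png',b)
print(robot.current_time(),robot.current_grip_width())
a=a[140:300,340:500]; b=b[200:400,300:500]
cv2.imwrite('pics/e1c.png',cv2.hconcat([cv2.resize(a,(400,400)),cv2.resize(b,(400,400))]))
```

```text
20.3917 [-0.0875  0.9687 -4.3736]
21.1167 [-0.4987  1.0163 -3.5874]
21.8917 [ 0.1391  0.7301 -1.6912]
22.3917 0.01931021824493555
```

View pics/e1c.png

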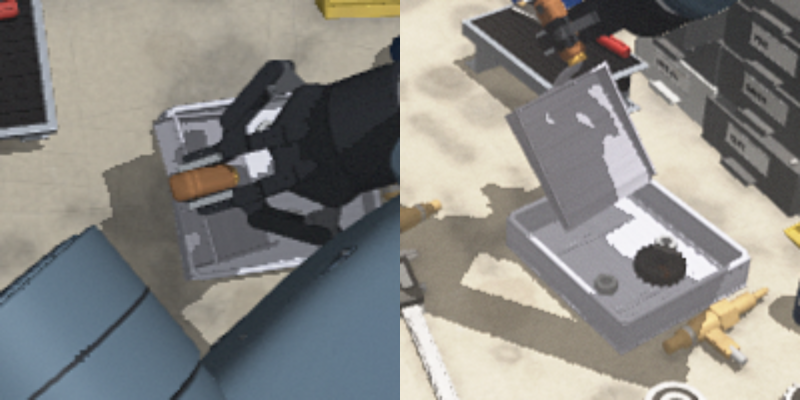

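Run:
```python
from plant import robot,cams
from h import *
H=-74
P,r=pose(tr(0,.05,.15),H,10); robot.move_straight(P,rot=r,max_speed=.12)
P,r=pose(tr(0,.07,.16),H,0); robot.move_straight(P,rot=r,max_speed=.12)
t=robot.current_time()
a=cams.grab_frame('top'); b=cams.grab_frame('side')
cv2.imwrite('pics/f1t.png',a);cv2.imwrite('pics/f1s.png',b)
print(t,robot.current_tcp_pos(),robot.current_grip_width(),robot.current_contact_force())
a=a[140:300,340:500]; b=b[200:400,300:500]
cv2.imwrite('pics/f1c.png',cv2.hconcat([cv2.resize(a,(400,400)),cv2.resize(b,(400,400))]))
```

```text
23.6083 [ 0.5242 -0.1977  0.169 ] 0.018761721467349814 [-1.1793 -0.4637 -1.9992]
```

View pics/f1c.png

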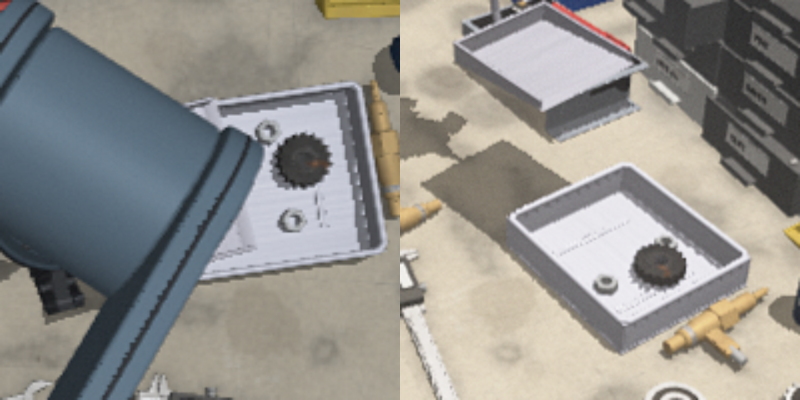

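The crops show the gear (300,160) and both nuts (266,130 and 292,219) in the tray, and an empty pan. Now I'll lay the scoop down.

Run:
```python
from plant import robot,cams
from h import *
x,y=.487,.125
robot.reach((x,y,.15),tool(-4.7))
robot.move_straight((x,y,.03),max_speed=.2)
r=robot.move_straight((x,y,.006),max_speed=.04,threshold=4)
p=robot.current_tcp_pos()
print(r,robot.current_time(),p,robot.current_contact_force())
robot.grip(0.05)
p=robot.current_tcp_pos();print(robot.current_time(),p,robot.current_contact_force(),robot.current_grip_width())
robot.move_straight((p[0],p[1],.17),max_speed=.2)
robot.reach((.40,.0,.3),tool(-13))
a=cams.grab_frame('top'); b=cams.grab_frame('side')
cv2.imwrite('pics/h1t.png',a);cv2.imwrite('pics/h1s.png',b)
print(robot.current_time(),robot.current_contact_force())
```

```text
True 26.2417 [0.4866 0.1249 0.0075] [ 0.0118 -0.4579  3.0944]
26.6417 [0.4853 0.1249 0.0067] [ 0.6929 -0.6588  0.204 ] 0.05031748996724075
28.525 [-0.3142  0.7674  0.4243]
```

View pics/h1t.png

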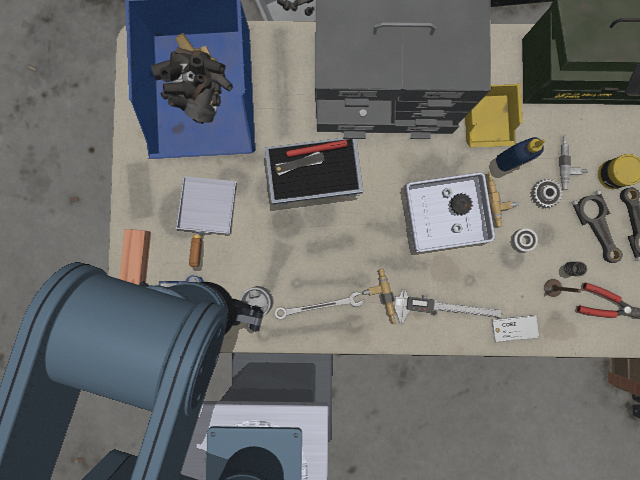

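View pics/h1s.png

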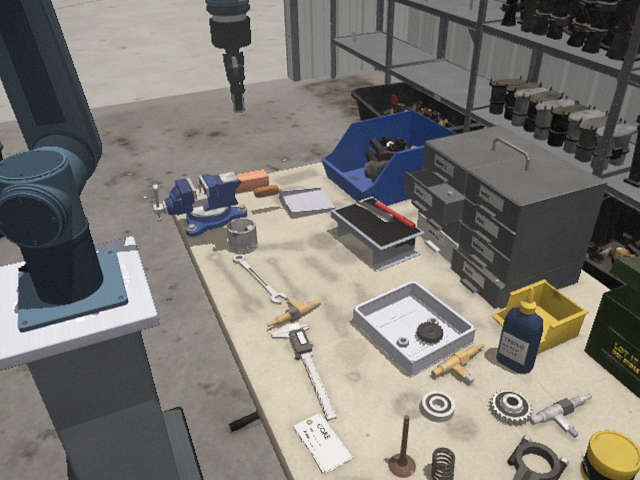

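```bash
python3 -c "
from plant import robot
robot.finish_job(); print(robot.current_time())"
```

```text
the job is handed in; nothing more can be done
the job is handed in; nothing more can be done
```

The job is done and handed in at about 28.5 s of the 54 s allowed. The gear and both nuts are in the tray, and the empty scoop lies flat on the bench near where it started.

- **Fence:** I pushed the scoop in flush on the bench and stopped on force. The stops at 20–23 N let it creep forward from x = 24 mm to 30 mm, probably the parts climbing onto the pan. With the limit at 28 N it then stopped three times at the same place, edge at about x = 35 mm, and I took that as the fence.
- **Tipping out:** I backed out level, then raised the nose about 12° to carry the parts. I tipped them into the tray at 48° nose-down.
- **Last checks:** The final top and side pictures show the scoop well clear of the shelf and tray, and the gripper open and clear. By eye, the piston and injector have not moved.
- **What disagreed:** My first grip closed on nothing, because the real fingertips sat about 31 mm higher than the reported TCP. I saw this in the pictures, went 30 mm lower, and the second grip read about 19 mm, close to the grip's 20 mm width. It held for the rest of the job.

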